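# Torque the oxygen coupling to the click

## Robot

A 6-joint arm with a two-finger parallel gripper is mounted at the origin on the work surface. World frame = base frame: x ahead of the robot, y to its left, z up, the work surface at z = 0. Lengths are in m, angles in rad, forces in N, time in s.
With the tool pointing down it reaches from about 0.35 to 1 m from the base axis. Payload 7.1 kg.
Tool frame: the origin (TCP) lies between the finger pads; the fingertips stand 19 mm ahead of it and the grasp point (between the pads) is the TCP (manip.finger_overhang is the distance from the TCP to the fingertips, in m); z points along the fingers, y is the direction in which the jaws open and shut (so a half turn about z gives the same grasp; the last joint's range is limited). The gripper opens to 85 mm and grips with 20 to 120 N. Pads are 22 mm wide; open, the fingers measure 114 mm over their backs; the gripper's body (76 mm by 85 mm) begins 54 mm behind the grasp point. The pads swing forward as they close: fully open they stand 13 mm farther back than shut.
Start: joints at [1.315, 0.423, 1.63, -0, 1.089, -0.019], TCP at [0.147, 0.608, 0.25] pointing down, gripper open.
Joint ranges: [-3, 3], [-0.9, 2.11], [0.09, 2.58], [-1.31, 4.45], [0.11, 2.69], [-2.54, 2.54]. Speed limits (rad/s): [2.39, 2.39, 3.01, 3.14, 3.14, 3.14].

## Interface

Orientations are given as a 3x3 rotation matrix whose columns are the frame's x, y, z axes.
In Python, from plant import monitor, optics, finish_job, manip gives the robot as it stands.
- The arm moves only by the tool arm_command, never from a script. Its argument "series" is a list of rows, each a list of 3 entries, a list of its own where there are three numbers: the gripper's target within -1 to 1 (shut at 1, half-way at 0, fully open at -1), then the shift along the world's x, y, z in m, then the turn about the world's z in rad. In form: [[hand, [x, y, z], twist], ...]. A call has 1 to 20 rows; each row shifts and turns the commanded pose from where the row before left it; what a row does not reach is not made up. A row lasts 1/8 s, in which the tool goes at most 62.5 mm and 10.7 degrees, less where a joint would pass 70% of its speed; a pose out of reach is approached as far as the arm can. A call with a gripper value outside its range is refused whole. The fingers move at their own pace and stop on an object; "grip_force" is the grip in N (left out, the last holds). Time passes only in rows, so rows that do not move let the fingers close. It gives the time, the measured TCP pose, the force and the opening at its end, in the units of the state.
- monitor.state(): the state, without advancing time (a new reading comes with each control period).
- optics.snapshot(name): name is "side" or "top"; returns a dict with "pixels" (400x640x3 uint8, red, green, blue), "z_map" (400x640 float32, m along the optical axis (not along the pixel's ray), 0 where there is no reading), "mtx" (3x3 intrinsics, pixels), "k1" (the pictures are not rectified: a ray, as slopes to the right and down, at radius r is drawn at 1 + k1 r^2 times it, then the intrinsics apply), "extrinsics" (4x4, takes a point from world to camera coordinates). Camera axes: x right, y down, z forward; pixel columns grow to the right and rows downward; lengths in m; the calibration is good to about 2 mm. A picture is of the moment at which its call begins.
- finish_job(): hands the job in, once; it reports no verdict.
The state is a dict: "t": time; "joint_pos": joint angles; "qvel": joint speeds; "tau": joint torques, N m; "ee_pos": TCP position; "orientation": TCP orientation; "contact_force": force on the tool from outside, world axes, zero at the start; "ft_torque": the same for the moment, N m; "opening": finger opening in m.
Only numpy, scipy, OpenCV 4.12 (cv2) and the standard library are available. Lean on these libraries where they do the work, as an engineer would, in place of code of your own. Each camera call takes 0.05 s, during which the arm holds its last target. There are 200 camera calls.

## Task

Tighten the coupling nut on the oxygen outlet block: swing the red-handled click wrench clockwise (seen from above) until its knuckle gives, and stop there without forcing the handle on past the click. Then swing the wrench back so that its shank lies across the middle of the green rest pad, and only then open the supply by pushing the blue-tipped toggle lever fully over to its other side. Do not shift the things standing around the block, and leave everything untouched at the end.

Things in the scene. Friction and masses are not known exactly. Their poses are not given: they have to be found in the camera images.
- coupling_nut (a point): centre of the steel hexagon nut (42 mm across flats) under the wrench head, 109 mm above the table, on the vertical axis about which nut and wrench turn. Swung clockwise from above, the ratchet first slips 0.1 to 0.3 rad, then turns the nut with slight drag (2 N at the grip) for 0.15 to 0.5 rad until it seats: where cannot be seen and differs every time, only the load tells.
- wrench_head (a point): centre of the wrench's round ratchet head (steel disc 54 mm across, its top 14 mm above this point), 132 mm above the table, straight above the nut. Its x axis points from the knuckle to the head, z up. Swung back counter-clockwise the ratchet slips freely (under 1 N at the grip), the nut stays tight, and the wrench stays where it is left.
- wrench_knuckle (a point): the knuckle's pivot (upright steel barrel 25 mm across), 45 mm from the head's axis. Head and handle are in line until the nut is seated and 11 to 12 N is pushed clockwise at the grip: then the handle bends here, clockwise, and resists less the more it bends: about 10 N at 0.1 rad, 6 N at 0.25 rad; it bottoms at 0.32 rad. Let go or swung back, it springs straight by itself.
- wrench_grip (a point): centre of the red grip, a level bar with flat sides, 24 mm wide, 24 mm high, 100 mm long, 132 mm above the table, 125 mm from the knuckle pivot and so 170 mm from the head's axis when straight; its x axis runs along the handle towards the knuckle, z up. The knuckle has given once it bends over 0.06 rad (8 mm here); over 0.2 rad (25 mm here) it is being forced.
- wrench_shank (a point): point on the centre line of the wrench's bare steel shank (14 mm wide, 16 mm high), 115 mm from the head's axis towards the grip, when the handle is straight, 132 mm above the table; this part is to lie over the rest pad at the end. x runs along the handle towards the knuckle.
- rest_pad (a point): centre of the top face of the green rest pad, a fixed disc 50 mm across, 112 mm above the table, 115 mm from the wrench axis, at the counter-clockwise end of the swing. It stands 12 mm under the shank, which swings over it without touching; there is no end stop.
- valve_tip (a point): centre of the blue ball (26 mm across) at the tip of the toggle valve's lever, 80 mm above the lever's level pivot, which is 46 mm above the table. The lever swings in the upright plane that holds this point's x axis: closed, it leans 0.5 rad to the -x side (towards the robot), open, 0.5 rad to the +x side (away). It moves with under 2 N and stays where left.
- valve (a joint): toggle lever angle in rad: 0 closed (leaning towards the robot), 1.0 fully open (leaning away from the robot).
- tube_rack: white rack 70 x 110 mm, 40 mm high, with six upright capped tubes to 84 mm; origin at the centre of its underside. A loose bystander.
- vial: amber bottle 48 mm across, 75 mm high with blue cap; origin at the centre of its underside. A loose bystander.
- dish: open steel dish 90 x 120 mm, 30 mm high; origin at the centre of its underside. A loose bystander.

How it is judged:
On the way, in this order (a step that is already met when the one before it is completed fails the run):
1. the wrench has clicked: its knuckle has given by more than 0.06 rad (angle between the x axis of wrench_head and the x axis of wrench_grip, either way round above 0.06 rad), for 0.05 s.
2. the wrench is swung back, straight, its shank over the rest pad (horizontal distance between wrench_shank and rest_pad below 0.022 m and angle between the x axis of wrench_head and the x axis of wrench_grip, either way round below 0.05 rad), for 0.2 s.
3. the toggle valve is open (value of joint valve above 0.85 rad), for 0.2 s.
At the end, for the whole second after the job is handed in: The wrench has clicked and is swung back: its shank's point lies within 22 mm horizontally of the centre of the green pad, the wrench straight within 0.05 rad, and the toggle lever is open by more than 0.85 rad (all of step 2 and value of joint valve above 0.85 rad); the robot touches nothing.
It fails at once if the handle is forced past the click (knuckle bent beyond 0.2 rad) (angle between the x axis of wrench_head and the x axis of wrench_grip, either way round above 0.2 rad).
It fails at once if the tube rack is shifted by more than 25 mm or tipped (distance of tube_rack from where it was at the start of the episode above 0.025 m or angle between tube_rack's own z axis and vertical above 0.4 rad).
It fails at once if the vial is shifted by more than 25 mm or tipped (distance of vial from where it was at the start of the episode above 0.025 m or angle between vial's own z axis and vertical above 0.4 rad).
It fails at once if the dish is shifted by more than 25 mm or tipped (distance of dish from where it was at the start of the episode above 0.025 m or angle between dish's own z axis and vertical above 0.4 rad).
It also fails if it takes over 64 s, if anything falls off the work surface, if the arm or the gripper's body presses on something with over 40 N, if the wrist force passes 120 N, or if a joint passes its speed limit or range.

## Working session

There is one attempt and no reset: what is moved stays moved. The work goes in short steps, Python scripts to look and compute and a tool call to move; the robot and the scene stay as the last step left them, time stands still between calls to the robot, and variables do not carry over. Pictures are saved under pics/ and viewed, about 8 in all and at most 12, crops included, and the job is handed in when it is done.

Besides the shell and the picture viewer there is one more tool, called after "Emit:" by a JSON object that holds its "name" and its "arguments". arm_command: Moves the arm, as the interface text tells. Its arguments: {"type":"object","properties":{"series":{"type":"array","items":{"type":"array"}},"grip_force":{"type":"number"}},"required":["series"]}

```bash
mkdir -p pics; ls; cat > h.py <<'E'
import numpy as np, cv2
from plant import monitor, optics, finish_job, manip
def snap(n): return optics.snapshot(n)
def save(s,f): cv2.imwrite('pics/'+f, cv2.cvtColor(s['pixels'],cv2.COLOR_RGB2BGR))
def ray(s,uv):
    uv=np.atleast_2d(np.asarray(uv,float)); m=s['mtx']
    d=np.array([s['k1'],0,0,0,0],float)*1.0
    p=cv2.undistortPoints(uv.reshape(-1,1,2),m,d).reshape(-1,2)
    R=s['extrinsics'][:3,:3];t=s['extrinsics'][:3,3]
    return -R.T@t, np.c_[p,np.ones(len(p))]@R
def onplane(s,uv,z):
    c,d=ray(s,uv); return c+d*((z-c[2])/d[:,2])[:,None]
def cloud(s):
    v,u=np.mgrid[0:400,0:640]; c,d=ray(s,np.c_[u.ravel(),v.ravel()])
    z=s['z_map'].ravel(); P=c+d*z[:,None]; P[z==0]=np.nan
    return P.reshape(400,640,3)
E
python3 - <<'E'
from h import *
print(monitor.state())
for n in('side','top'):
    s=snap(n); save(s,n+'0.png'); print(n,s['mtx'],s['k1'],s['extrinsics'])
    np.savez(n+'0.npz',**{k:np.asarray(v) for k,v in s.items()})
    P=cloud(s); hsv=cv2.cvtColor(s['pixels'],cv2.COLOR_RGB2HSV)
    for nm,lo,hi in(('red',(0,130,60),(8,255,255)),('red2',(172,130,60),(180,255,255)),('green',(45,80,40),(85,255,255)),('blue',(95,120,60),(130,255,255))):
        m=cv2.inRange(hsv,lo,hi); k,l,st,ce=cv2.connectedComponentsWithStats(m)
        for i in range(1,k):
            if st[i,4]>40: print(nm,st[i],ce[i].round(1),np.nanmedian(P[l==i],axis=0).round(3),np.nanmin(P[l==i],axis=0).round(3),np.nanmax(P[l==i],axis=0).round(3))
E
```

```text
pics
{'t': 0.0, 'joint_pos': array([ 1.31499878e+00,  4.23848394e-01,  1.63072745e+00, -1.01111897e-05,
        1.08857328e+00, -1.90195788e-02]), 'qvel': array([ 3.64661672e-04,  2.94206214e-04,  8.58432781e-04, -2.04084287e-05,
       -1.02431569e-04, -3.14190979e-04]), 'tau': array([-3.79932550e-03, -5.57370365e+01, -2.81749016e+01, -2.17504303e-04,
        7.08800668e-03,  1.25217213e-06]), 'ee_pos': array([0.14646213, 0.60704989, 0.24952623]), 'orientation': array([[-9.72099914e-01,  2.34566855e-01, -3.85144790e-04],
       [ 2.34567170e-01,  9.72098744e-01, -1.50808410e-03],
       [ 2.06522234e-05, -1.55635074e-03, -9.99998789e-01]]), 'contact_force': array([-0.3493683 ,  0.25670734,  0.5504358 ]), 'ft_torque': array([0.05200906, 0.03767331, 0.0130567 ]), 'opening': 0.08585139284098475}
side [[403.70263814   0.         317.63569776]
 [  0.         403.70263814 203.69801539]
 [  0.           0.           1.        ]] -0.09847252193467865 [[ 0.82352375 -0.56696071  0.01908382 -0.50805137]
 [-0.28073681 -0.43654788 -0.85475891  0.26246911]
 [ 0.49294571  0.69855673 -0.51867429  0
[... 983 characters left out ...]
6 380.6] [0.225 0.668 0.172] [0.189 0.65  0.165] [0.276 0.685 0.176]
green [160 184   9   7  45] [163.5 187.6] [0.635 0.364 0.083] [0.629 0.357 0.075] [0.644 0.374 0.088]
green [326 201  22  23 390] [336.5 211.9] [ 0.568 -0.029  0.112] [ 0.543 -0.052  0.009] [ 0.604 -0.005  0.117]
green [ 14 221  22  43 552] [ 24.1 242.2] [0.518 0.719 0.051] [0.468 0.689 0.045] [0.568 0.748 0.056]
blue [266 125   9   9  65] [270.  129.2] [0.77  0.119 0.075] [0.76  0.11  0.072] [0.781 0.129 0.08 ]
blue [225 198  10  10  73] [229.2 202.5] [0.593 0.205 0.127] [0.583 0.195 0.122] [0.603 0.214 0.131]
blue [ 596  318   44   56 1939] [614.9 345. ] [ 0.259 -0.624  0.15 ] [ 0.195 -0.694  0.145] [ 0.316 -0.578  0.155]
```

```bash
python3 -c "
import cv2
a=cv2.imread('pics/top0.png')[90:310,130:450];b=cv2.imread('pics/side0.png')[100:320,150:470]
cv2.imwrite('pics/c1.png',cv2.resize(a,None,fx=2.5,fy=2.5,interpolation=2));cv2.imwrite('pics/c2.png',cv2.resize(b,None,fx=2.5,fy=2.5,interpolation=2))"
```

```text
(no output)
```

View pics/c1.png

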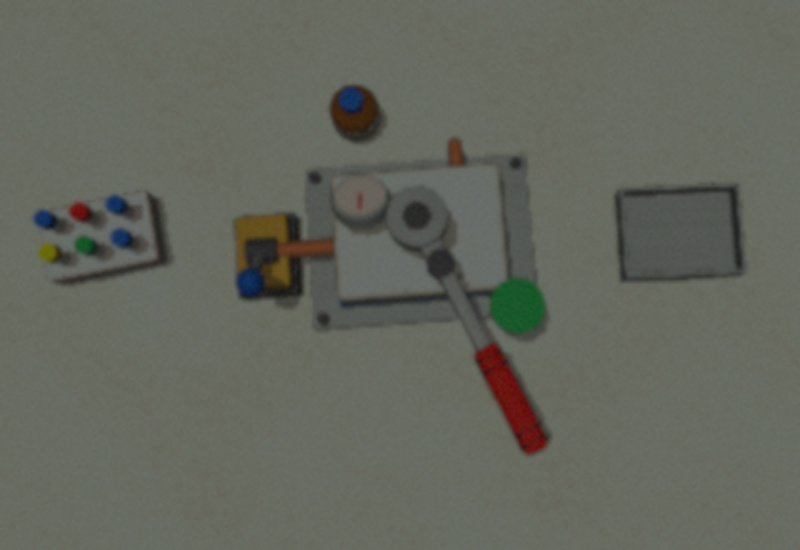

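View pics/c2.png

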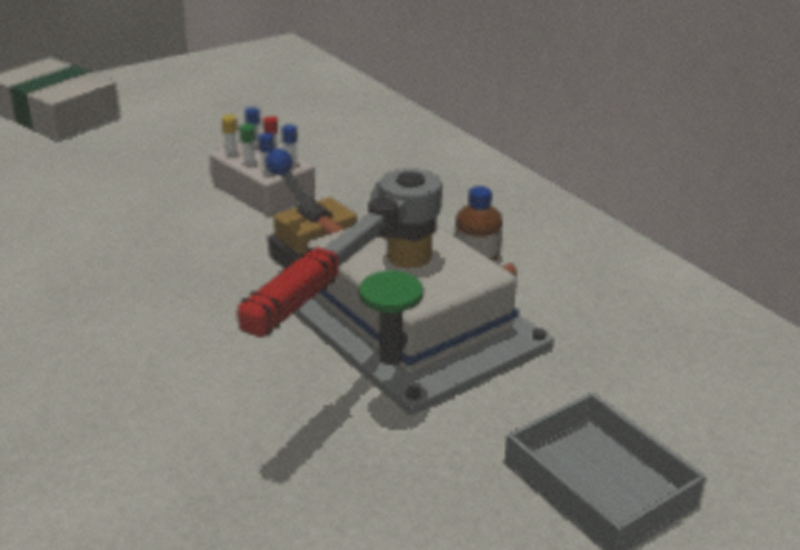

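The top crop shows the head at full-image px (296,177), the grip at (334,249), the pad at (336,212) and the valve ball at (229,202). The handle lies to the lower right, so clockwise means towards +y. The side crop agrees, with the pad standing just under and to the -y side of the handle.

```bash
python3 - <<'E'
from h import *
s=dict(np.load('top0.npz')); t=dict(np.load('side0.npz'))
P=cloud(s)
img=s['pixels']; hsv=cv2.cvtColor(img,cv2.COLOR_RGB2HSV)
# head: pixels at z~.146 around (296,177), away from knuckle
z=P[...,2]; m=((z>.136)&(z<.158)).astype(np.uint8); m[:150]=0; m[:, :275]=0; m[195:]=0; m[:,325:]=0
c=max(cv2.findContours(m,0,1)[0],key=cv2.contourArea)
dt=cv2.distanceTransform(m,cv2.DIST_L2,5); j=np.unravel_index(dt.argmax(),dt.shape); print('head dt',j,dt.max(),cv2.contourArea(c))
h=onplane(s,[j[1],j[0]],.146)[0]; h2=onplane(s,[296.4,176.8],.146)[0]; print('head',h,h2)
def cen(s,lo,hi,box,zz):
    hs=cv2.cvtColor(s['pixels'],cv2.COLOR_RGB2HSV); m=cv2.inRange(hs,lo,hi); q=np.zeros_like(m); x0,x1,y0,y1=box; q[y0:y1,x0:x1]=m[y0:y1,x0:x1]
    c=max(cv2.findContours(q,0,1)[0],key=cv2.contourArea); M=cv2.moments(c)
    return c,onplane(s,[M['m10']/M['m00'],M['m01']/M['m00']],zz)[0], cv2.minAreaRect(c)
R=((0,130,60),(8,255,255));G=((45,80,40),(85,255,255));B=((95,120,60),(130,255,255))
c,g,r=cen(s,*R,(310,380,210,310),.144)
q=onplane(s,c.reshape(-1,2),.144)[:,:2]; print('grip',g,cv2.minAreaRect((q*1000).astype(np.float32)))
print('grip side',cen(t,*R,(230,300,190,250),.138)[1])
print('pad top',cen(s,*G,(310,370,190,230),.112)[1],'side',cen(t,*G,(280,330,190,240),.112)[1])
print('ball top',cen(s,*B,(215,245,190,215),.116)[1],'side',cen(t,*B,(250,275,150,175),.116)[1])
p=cen(s,*G,(310,370,190,230),.112)[1]
for a in(h,h2):
  for n,b in(('grip',g),('pad',p)):
    d=(b-a)[:2]; print(n,np.hypot(*d),np.arctan2(d[1],d[0]))
# block orientation: bright yellow base valve
z=P[...,2]; 
for nm,(x,y) in {'gauge':(274,170),'vbody':(234,188),'lever':(233,193),'block':(310,205)}.items(): print(nm,P[y,x].round(3))
m=cv2.inRange(hsv,(15,120,60),(30,255,255)); m[:, :215]=0;m[:,260:]=0;c=max(cv2.findContours(m,0,1)[0],key=cv2.contourArea)
q=onplane(s,c.reshape(-1,2),.04)[:,:2]; print('valve base',cv2.minAreaRect((q*1000).astype(np.float32)))
E
```

```text
head dt (np.int64(182), np.int64(298)) 8.196899 523.5
head [0.63079134 0.05444394 0.146     ] [0.64211681 0.05763218 0.146     ]
grip [ 0.48682878 -0.0182806   0.144     ] ((486.8085632324219, -18.34237289428711), (96.4824447631836, 22.43792152404785), 26.261316299438477)
grip side [ 0.48120145 -0.02252204  0.138     ]
pad top [ 0.56804596 -0.0281039   0.112     ] side [ 0.56382676 -0.0342373   0.112     ]
ball top [0.5939548  0.20667263 0.116     ] side [0.5967089  0.21365514 0.116     ]
grip 0.16128879907170549 -2.6738232621250844
pad 0.10368765044595303 -2.220736061559206
grip 0.17284999742035553 -2.6869035550110834
pad 0.11330122110672218 -2.2833279481952182
gauge [0.665 0.108 0.11 ]
vbody [0.635 0.207 0.058]
lever [0.621 0.206 0.074]
block [0.581 0.03  0.142]
valve base ((641.8463134765625, 208.65594482421875), (48.04081344604492, 48.49042892456055), 3.929792642593384)
```

Emit:
{"name": "arm_command", "arguments": {"series": [[0,[0.017,-0.0313,0],-0.122],[0,[0.017,-0.0313,0],-0.122],[0,[0.017,-0.0313,0],-0.122],[0,[0.017,-0.0313,0],-0.122],[0,[0.017,-0.0313,0],-0.122],[0,[0.017,-0.0313,0],-0.122],[0,[0.017,-0.0313,0],-0.122],[0,[0.017,-0.0313,0],-0.122],[0,[0.017,-0.0313,0],-0.122],[0,[0.017,-0.0313,0],-0.122],[0,[0.017,-0.0313,0],-0.122],[0,[0.017,-0.0313,0],-0.122],[0,[0.017,-0.0313,0],-0.122],[0,[0.017,-0.0313,0],-0.122],[0,[0.017,-0.0313,0],-0.122],[0,[0.017,-0.0313,0],-0.122],[0,[0.017,-0.0313,0],-0.122],[0,[0.017,-0.0313,0],-0.122],[0,[0.017,-0.0313,0],-0.122],[0,[0.017,-0.0313,0],-0.122]], "grip_force": 20}}

```text
t: 2.6
ee_pos: [0.4868, -0.0196, 0.2501]
orientation: [[0.896, 0.445, -0.0], [0.445, -0.896, 0.0], [-0.0, -0.0, -1.0]]
contact_force: [0.7, 0.7, 0.2]
opening: 0.0427
```

Emit:
{"name": "arm_command", "arguments": {"series": [[0,[0,0.001,-0.025],0],[0,[0,0,-0.025],0],[0,[0,0,-0.02],0],[0,[0,0,-0.02],0],[0,[0,0,-0.015],0],[0,[0,0,-0.012],0],[0.3,[0,0,0],0],[0.3,[0,0,0],0],[0.3,[0,0,0],0]]}}

```text
t: 3.72
ee_pos: [0.487, -0.0175, 0.1339]
orientation: [[0.894, 0.448, 0.001], [0.448, -0.894, -0.0], [0.001, 0.001, -1.0]]
contact_force: [0.3, -0.8, 0.1]
opening: 0.0299
```

```bash
python3 - <<'E'
from h import *
s=snap('side'); save(s,'s1.png'); a=s['pixels'][120:300,170:410]
cv2.imwrite('pics/c3.png',cv2.resize(a[...,::-1],None,fx=3,fy=3,interpolation=2))
print(monitor.state()['contact_force'],monitor.state()['opening'],monitor.state()['joint_pos'])
# arc plan about head axis, decreasing angle
C=np.array([.639,.057]); r=.171; a=-2.684
for k in range(0,46): 
    if k%5==0: print(k*.02,(C+r*np.array([np.cos(a-k*.02),np.sin(a-k*.02)])).round(4))
E
```

```text
[-0.11328738 -0.81914773  0.11127662] 0.030084719941202608 [-6.02644219e-02  4.06120383e-01  2.00848843e+00 -2.56812321e-05
  7.25864913e-01  1.04570785e+00]
0.0 [ 0.4856 -0.0185]
0.1 [ 0.4788 -0.0029]
0.2 [0.4736 0.0134]
0.3 [0.4701 0.0302]
0.4 [0.4683 0.0472]
0.5 [0.4682 0.0642]
0.6 [0.4697 0.0813]
0.7000000000000001 [0.473 0.098]
0.8 [0.4779 0.1144]
0.9 [0.4845 0.1302]
```

View pics/c3.png

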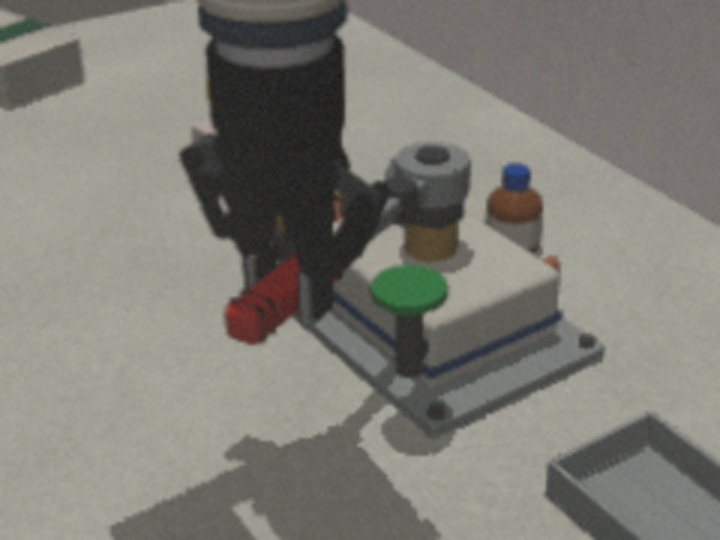

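The picture shows the fingers standing either side of the red grip with slight slack. Next I swing clockwise while watching the force.

Emit:
{"name": "arm_command", "arguments": {"series": [[0.3,[-0.0014,0.0031,0],-0.02],[0.3,[-0.0014,0.0031,0],-0.02],[0.3,[-0.0014,0.0031,0],-0.02],[0.3,[-0.0014,0.0031,0],-0.02],[0.3,[-0.0014,0.0031,0],-0.02],[0.3,[-0.001,0.0033,0],-0.02],[0.3,[-0.001,0.0033,0],-0.02],[0.3,[-0.001,0.0033,0],-0.02],[0.3,[-0.001,0.0033,0],-0.02],[0.3,[-0.001,0.0033,0],-0.02]]}}

```text
t: 5.03
ee_pos: [0.4746, 0.0148, 0.1333]
orientation: [[0.965, 0.26, 0.0], [0.26, -0.965, 0.0], [0.0, 0.0, -1.0]]
contact_force: [0.3, -0.4, -0.2]
opening: 0.0297
```

Emit:
{"name": "arm_command", "arguments": {"series": [[0.3,[-0.0007,0.0034,0],-0.02],[0.3,[-0.0007,0.0034,0],-0.02],[0.3,[-0.0007,0.0034,0],-0.02]]}}

```text
t: 5.4
ee_pos: [0.4724, 0.025, 0.1333]
orientation: [[0.979, 0.202, -0.0], [0.202, -0.979, 0.0], [-0.0, -0.0, -1.0]]
contact_force: [-0.9, -0.6, 0.8]
opening: 0.0301
```

Emit:
{"name": "arm_command", "arguments": {"series": [[0.3,[-0.0006,0.0034,0],-0.02],[0.3,[-0.0006,0.0034,0],-0.02]]}}

```text
t: 5.65
ee_pos: [0.4713, 0.0318, 0.1333]
orientation: [[0.987, 0.163, -0.0], [0.163, -0.987, 0.0], [-0.0, -0.0, -1.0]]
contact_force: [-0.3, -0.2, -0.4]
opening: 0.0302
```

Emit:
{"name": "arm_command", "arguments": {"series": [[0.3,[-0.0003,0.0034,0],-0.02],[0.3,[-0.0003,0.0034,0],-0.02]]}}

```text
t: 5.9
ee_pos: [0.4706, 0.0384, 0.1333]
orientation: [[0.992, 0.123, -0.0], [0.123, -0.992, -0.0], [-0.0, 0.0, -1.0]]
contact_force: [-1.1, -1.9, 0.5]
opening: 0.0301
```

```bash
python3 - <<'E'
from h import *
s=snap('top'); save(s,'t1.png'); cv2.imwrite('pics/c4.png',cv2.resize(s['pixels'][120:300,200:400][...,::-1],None,fx=3,fy=3,interpolation=2))
for i in range(4): print(monitor.state()['contact_force'].round(2)); snap('top')
E
```

```text
[-0.86 -1.43 -0.05]
[-0.29 -1.79 -0.16]
[-1.21 -1.03 -0.12]
[-0.4  -1.11 -0.85]
```

View pics/c4.png

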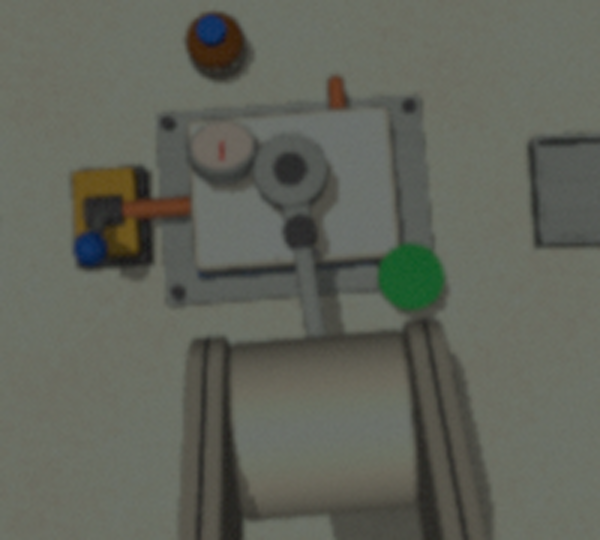

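The wrench follows the fingers and the nut drag has begun. The visible shank is straight, running from the knuckle at crop px (300,232).

Emit:
{"name": "arm_command", "arguments": {"series": [[0.3,[-0.0002,0.0034,0],-0.02],[0.3,[-0.0002,0.0034,0],-0.02]]}}

```text
t: 6.4
ee_pos: [0.4701, 0.0452, 0.1333]
orientation: [[0.997, 0.083, -0.0], [0.083, -0.997, -0.0], [-0.0, 0.0, -1.0]]
contact_force: [-1.4, -1.9, 0.7]
opening: 0.03
```

Emit:
{"name": "arm_command", "arguments": {"series": [[0.3,[-0.0001,0.0034,0],-0.02],[0.3,[0,0.0034,0],-0.02]]}}

```text
t: 6.65
ee_pos: [0.4701, 0.0522, 0.1333]
orientation: [[0.999, 0.043, -0.0], [0.043, -0.999, -0.0], [-0.0, 0.0, -1.0]]
contact_force: [-2.1, -2.3, 1.0]
opening: 0.0302
```

Emit:
{"name": "arm_command", "arguments": {"series": [[0.3,[0,0.0034,0],-0.02],[0.3,[0,0.0034,0],-0.02]]}}

```text
t: 6.9
ee_pos: [0.4701, 0.059, 0.1333]
orientation: [[1.0, 0.003, -0.0], [0.003, -1.0, 0.0], [-0.0, -0.0, -1.0]]
contact_force: [-1.8, -2.2, -0.3]
opening: 0.0297
```

Emit:
{"name": "arm_command", "arguments": {"series": [[0.3,[0.0001,0.0034,0],-0.02],[0.3,[0.0001,0.0034,0],-0.02]]}}

```text
t: 7.15
ee_pos: [0.4703, 0.0658, 0.1333]
orientation: [[0.999, -0.037, -0.0], [-0.037, -0.999, 0.0], [-0.0, -0.0, -1.0]]
contact_force: [-1.6, -2.5, -0.7]
opening: 0.0299
```

Emit:
{"name": "arm_command", "arguments": {"series": [[0.3,[0.0002,0.0034,0],-0.02],[0.3,[0.0003,0.0034,0],-0.02]]}}

```text
t: 7.4
ee_pos: [0.4709, 0.0726, 0.1333]
orientation: [[0.997, -0.076, -0.0], [-0.076, -0.997, 0.0], [-0.0, -0.0, -1.0]]
contact_force: [-1.8, -2.2, -0.4]
opening: 0.0296
```

Emit:
{"name": "arm_command", "arguments": {"series": [[0.3,[0.0003,0.0034,0],-0.02],[0.3,[0.0004,0.0034,0],-0.02]]}}

```text
t: 7.65
ee_pos: [0.4716, 0.0794, 0.1333]
orientation: [[0.993, -0.116, -0.0], [-0.116, -0.993, 0.0], [-0.0, 0.0, -1.0]]
contact_force: [-1.7, -2.6, 0.7]
opening: 0.0298
```

Emit:
{"name": "arm_command", "arguments": {"series": [[0.3,[0.0005,0.0034,0],-0.02],[0.3,[0.0005,0.0034,0],-0.02]]}}

```text
t: 7.9
ee_pos: [0.4726, 0.0862, 0.1333]
orientation: [[0.988, -0.156, -0.0], [-0.156, -0.988, 0.0], [-0.0, -0.0, -1.0]]
contact_force: [-1.9, -1.7, -0.1]
opening: 0.0298
```

Emit:
{"name": "arm_command", "arguments": {"series": [[0.3,[0.0006,0.0034,0],-0.02],[0.3,[0.0006,0.0033,0],-0.02]]}}

```text
t: 8.15
ee_pos: [0.4738, 0.0926, 0.1333]
orientation: [[0.981, -0.195, -0.0], [-0.195, -0.981, -0.0], [-0.0, 0.0, -1.0]]
contact_force: [-1.0, -5.2, -0.2]
opening: 0.0299
```

Emit:
{"name": "arm_command", "arguments": {"series": [[0.3,[0.0007,0.0033,0],-0.02]]}}

```text
t: 8.28
ee_pos: [0.4744, 0.0957, 0.1332]
orientation: [[0.977, -0.214, -0.0], [-0.214, -0.977, -0.001], [-0.0, 0.001, -1.0]]
contact_force: [-0.8, -7.4, -0.2]
opening: 0.0299
```

Emit:
{"name": "arm_command", "arguments": {"series": [[0.3,[0.0005,0.002,0],-0.012]]}}

```text
t: 8.4
ee_pos: [0.4748, 0.0974, 0.1332]
orientation: [[0.974, -0.226, -0.001], [-0.226, -0.974, -0.001], [-0.0, 0.001, -1.0]]
contact_force: [-2.0, -9.3, -0.1]
opening: 0.0298
```

Emit:
{"name": "arm_command", "arguments": {"series": [[0.3,[0.0005,0.002,0],-0.012]]}}

```text
t: 8.52
ee_pos: [0.4752, 0.0992, 0.1332]
orientation: [[0.971, -0.237, -0.001], [-0.237, -0.971, -0.002], [-0.0, 0.002, -1.0]]
contact_force: [-1.8, -9.8, -0.3]
opening: 0.03
```

Emit:
{"name": "arm_command", "arguments": {"series": [[0.3,[0.0005,0.002,0],-0.012]]}}

```text
t: 8.65
ee_pos: [0.4756, 0.101, 0.1331]
orientation: [[0.969, -0.249, -0.001], [-0.249, -0.969, -0.002], [-0.0, 0.002, -1.0]]
contact_force: [-1.8, -10.9, 0.3]
opening: 0.03
```

Emit:
{"name": "arm_command", "arguments": {"series": [[0.3,[0.0005,0.002,0],-0.012]]}}

```text
t: 8.78
ee_pos: [0.4761, 0.103, 0.1331]
orientation: [[0.966, -0.26, -0.001], [-0.26, -0.966, -0.002], [-0.001, 0.002, -1.0]]
contact_force: [-1.3, -10.8, -0.2]
opening: 0.0296
```

Emit:
{"name": "arm_command", "arguments": {"series": [[0.3,[0.0005,0.002,0],-0.014]]}}

```text
t: 8.9
ee_pos: [0.4766, 0.105, 0.1331]
orientation: [[0.962, -0.274, -0.001], [-0.274, -0.962, -0.002], [-0.0, 0.002, -1.0]]
contact_force: [-1.2, -9.6, -0.2]
opening: 0.0301
```

Emit:
{"name": "arm_command", "arguments": {"series": [[0.3,[0.0005,0.002,0],-0.014]]}}

```text
t: 9.02
ee_pos: [0.4772, 0.107, 0.1331]
orientation: [[0.958, -0.288, -0.001], [-0.288, -0.958, -0.002], [-0.0, 0.002, -1.0]]
contact_force: [-0.1, -9.7, 0.7]
opening: 0.0296
```

```bash
python3 - <<'E'
from h import *
s=snap('top'); save(s,'t2.png'); cv2.imwrite('pics/c5.png',cv2.resize(s['pixels'][150:250,250:350][...,::-1],None,fx=6,fy=6,interpolation=2))
for i in range(4): print(monitor.state()['contact_force'].round(2)); snap('top')
E
```

```text
[-0.78 -9.2   0.21]
[ -1.46 -10.53  -0.73]
[ -0.6  -10.3   -1.16]
[-0.68 -8.66 -0.04]
```

View pics/c5.png

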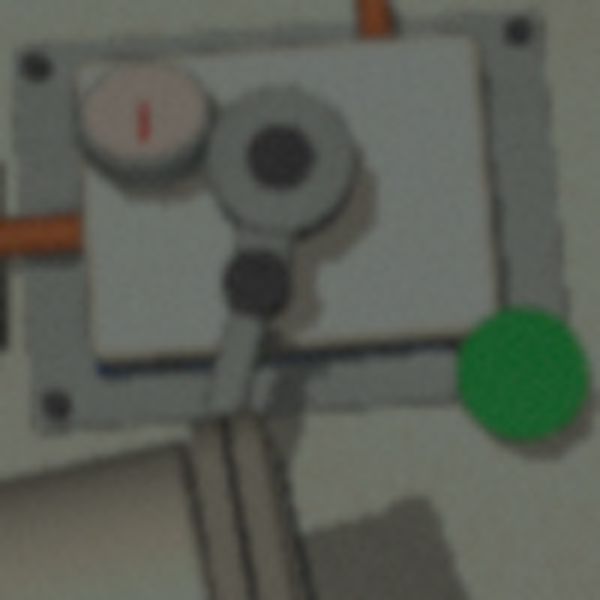

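The head, knuckle and shank sit at crop px (280,155), (258,284) and (231,390), which is a bend of about 0.08 rad. The force has dropped past its peak. By displacement the bend is 0.12 rad at most, so I take 3 mm more for margin.

Emit:
{"name": "arm_command", "arguments": {"series": [[0.3,[0.0004,0.0014,0],-0.012],[0.3,[0.0004,0.0014,0],-0.012],[0.3,[0,0,0],0]]}}

```text
t: 9.65
ee_pos: [0.4781, 0.1099, 0.1332]
orientation: [[0.951, -0.31, -0.001], [-0.31, -0.951, -0.002], [-0.0, 0.002, -1.0]]
contact_force: [-1.0, -9.4, -0.1]
opening: 0.0298
```

```bash
python3 - <<'E'
from h import *
F=[]
for i in range(5): F.append(monitor.state()['contact_force']); s=snap('top')
print(np.mean(F,0)); P=cloud(s)
# shank centreline from height band, knuckle/head dark-centre blobs
g=cv2.cvtColor(s['pixels'],cv2.COLOR_RGB2GRAY)
def blob(x0,x1,y0,y1):
    w=np.zeros_like(g); w[y0:y1,x0:x1]=(g[y0:y1,x0:x1]<62)*255
    c=max(cv2.findContours(w,0,1)[0],key=cv2.contourArea); M=cv2.moments(c); return np.array([M['m10'],M['m01']])/M['m00'],cv2.contourArea(c)
h,a1=blob(288,306,168,184); k,a2=blob(285,300,190,204)
print(h,a1,k,a2)
H=onplane(s,h,.146)[0];K=onplane(s,k,.146)[0]; print(H,K,np.hypot(*(H-K)[:2]))
z=P[...,2]
for v in range(205,220):
    r=np.where((z[v,275:305]>.125)&(z[v,275:305]<.16))[0]+275
    if len(r): 
        q=onplane(s,[(r.min()+r.max())/2,v],.14)[0]; d1=(H-K)[:2]; d2=(K-q)[:2]
        print(v,r.min(),r.max(),q.round(4),np.arctan2(d1[1],d1[0])-np.arctan2(d2[1],d2[0]))
E
```

```text
[-0.54543354 -9.35272183  0.41414503]
[296.1908046  175.64367816] 72.5 [293.05555556 197.06481481] 90.0
[0.64463338 0.05802986 0.146     ] [0.59866424 0.06557986 0.146     ] 0.04658502204013206
205 287 296 [0.5825 0.0694 0.14  ] 0.07021517579084857
206 287 296 [0.5803 0.0695 0.14  ] 0.04588062468020232
207 287 296 [0.5782 0.0695 0.14  ] 0.026471513855244322
208 286 292 [0.5762 0.0749 0.14  ] 0.22860598383225034
209 286 292 [0.574  0.0749 0.14  ] 0.19896214456339484
210 286 292 [0.5719 0.0749 0.14  ] 0.17354462495102513
211 285 292 [0.5698 0.076  0.14  ] 0.18470696762776478
212 285 291 [0.5677 0.0771 0.14  ] 0.1942727350035564
213 285 291 [0.5656 0.0772 0.14  ] 0.17402923276316695
214 285 291 [0.5634 0.0772 0.14  ] 0.15600695868223213
215 284 290 [0.5613 0.0794 0.14  ] 0.19118806577917768
216 284 290 [0.5592 0.0794 0.14  ] 0.17436884396341673
217 284 290 [0.5571 0.0794 0.14  ] 0.15911087668532403
218 283 283 [0.5552 0.088  0.14  ] 0.3124489362659542
```

Emit:
{"name": "arm_command", "arguments": {"series": [[0.3,[-0.0018,-0.0083,0],0.05],[0.3,[-0.0018,-0.0083,0],0.05],[0.3,[-0.0018,-0.0083,0],0.05],[0.3,[-0.0018,-0.0083,0],0.05],[0.3,[-0.0002,-0.0085,0],0.05],[0.3,[-0.0002,-0.0085,0],0.05],[0.3,[-0.0002,-0.0085,0],0.05],[0.3,[-0.0002,-0.0085,0],0.05],[0.3,[0.0015,-0.0084,0],0.05],[0.3,[0.0015,-0.0084,0],0.05],[0.3,[0.0015,-0.0084,0],0.05],[0.3,[0.0015,-0.0084,0],0.05],[0.3,[0.0032,-0.0079,0],0.05],[0.3,[0.0032,-0.0079,0],0.05],[0.3,[0.0032,-0.0079,0],0.05],[0.3,[0.0032,-0.0079,0],0.05],[0.3,[0.0047,-0.0071,0],0.05],[0.3,[0.0047,-0.0071,0],0.05],[0.3,[0.0047,-0.0071,0],0.05],[0.3,[0.0047,-0.0071,0],0.05]]}}

```text
t: 12.4
ee_pos: [0.5089, -0.0499, 0.1336]
orientation: [[0.774, 0.633, 0.002], [0.633, -0.774, 0.0], [0.002, 0.001, -1.0]]
contact_force: [-0.3, -0.1, -0.2]
opening: 0.0302
```

Emit:
{"name": "arm_command", "arguments": {"series": [[0.3,[0.0058,-0.0059,0],0.049],[0.3,[0.0058,-0.0059,0],0.049],[0.3,[0.0058,-0.0059,0],0.049],[0.3,[0.0058,-0.0059,0],0.048],[0.3,[0,0,0],0],[0.3,[0,0,0],0]]}}

```text
t: 13.15
ee_pos: [0.5312, -0.0734, 0.1333]
orientation: [[0.638, 0.77, 0.0], [0.77, -0.638, 0.0], [0.0, 0.0, -1.0]]
contact_force: [0.1, 0.8, 0.6]
opening: 0.0298
```

```bash
python3 - <<'E'
from h import *
s=snap('top'); save(s,'t3.png'); cv2.imwrite('pics/c6.png',cv2.resize(s['pixels'][130:300,200:420][...,::-1],None,fx=3,fy=3,interpolation=2))
print(monitor.state()['contact_force'].round(2))
E
```

```text
[-0.15 -0.15 -0.26]
```

View pics/c6.png

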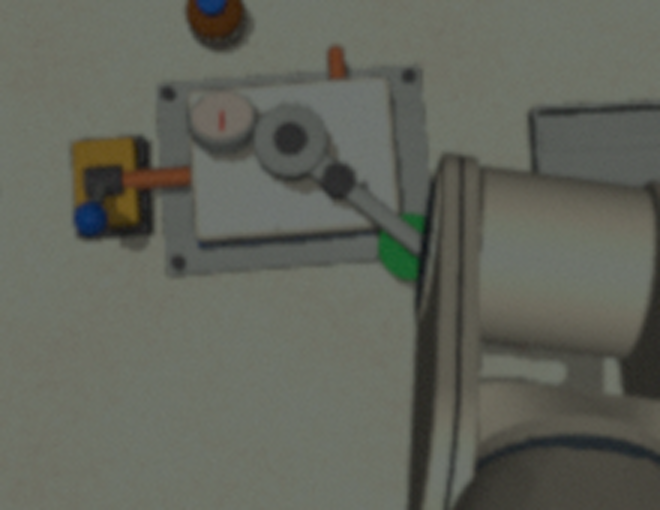

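The shank crosses the green pad. I now open, lift, and move over towards the valve so the view clears.

Emit:
{"name": "arm_command", "arguments": {"series": [[0,[0,0,0],0],[0,[0,0,0],0],[0,[0,0,0.02],0],[0,[0,0,0.03],0],[0,[0,0,0.035],0],[0,[0,0,0.035],0],[1,[0,0.0354,0],-0.109],[1,[0,0.0354,0],-0.109],[1,[0,0.0354,0],-0.109],[1,[0,0.0354,0],-0.109],[1,[0,0.0354,0],-0.109],[1,[0,0.0354,0],-0.109],[1,[0,0.0354,0],-0.109],[1,[0,0.0354,0],-0.109],[1,[0,0,0],0]]}}

```text
t: 15.08
ee_pos: [0.5309, 0.2115, 0.2533]
orientation: [[1.0, 0.01, 0.0], [0.01, -1.0, 0.0], [0.0, -0.0, -1.0]]
contact_force: [0.5, -0.0, -0.1]
opening: 0.0001
```

```bash
cat > chk.py <<'E'
from h import *
import sys
s=snap('top'); t=snap('side'); save(s,sys.argv[1]+'t.png'); save(t,sys.argv[1]+'s.png')
def cen(s,ranges,box,zz):
    hs=cv2.cvtColor(s['pixels'],cv2.COLOR_RGB2HSV); m=cv2.inRange(hs,*ranges); q=np.zeros_like(m); x0,x1,y0,y1=box; q[y0:y1,x0:x1]=m[y0:y1,x0:x1]
    c=max(cv2.findContours(q,0,1)[0],key=cv2.contourArea,default=None)
    if c is None: return None,None
    M=cv2.moments(c); return (M['m00'],onplane(s,[M['m10']/M['m00'],M['m01']/M['m00']],zz)[0].round(4)), cv2.minAreaRect((onplane(s,c.reshape(-1,2),zz)[:,:2]*1000).astype(np.float32))
C=np.array([.640,.057]); pad=np.array([.568,-.028])
g,r=cen(s,((0,130,60),(8,255,255)),(310,440,180,310),.144); print('grip',g,r)
d=g[1][:2]-C; a=np.arctan2(d[1],d[0]); sh=C+.115*d/np.hypot(*d); print('r',np.hypot(*d),'angle',a,'shank',sh,'dist pad',np.hypot(*(sh-pad)))
B=((95,120,60),(130,255,255))
print('ball top',cen(s,B,(205,250,150,215),.116)[0],'side',cen(t,B,(245,300,140,185),.116)[0])
print(monitor.state()['contact_force'].round(2),monitor.state()['ee_pos'])
E
python3 chk.py a
```

```text
grip (417.0, array([ 0.5297, -0.0739,  0.144 ])) ((529.638916015625, -73.51464080810547), (96.15733337402344, 22.619129180908203), 49.67466354370117)
r 0.1711750565941195 angle -2.2709949421712565 shank [ 0.5658975  -0.03094214] dist pad 0.0036161686740310067
ball top (65.0, array([0.5939, 0.206 , 0.116 ])) side (33.0, array([0.596 , 0.2127, 0.116 ]))
[0.41 0.11 1.02] [0.53077383 0.20948107 0.25312596]
```

Emit:
{"name": "arm_command", "arguments": {"series": [[1,[0,0,-0.035],0],[1,[0,0,-0.035],0],[1,[0,0,-0.035],0],[1,[0,0,-0.03],0],[1,[0.015,0,0],0],[1,[0.01,0,0],0],[1,[0.01,0,0],0],[1,[0.01,0,0],0],[1,[0.01,0,0],0],[1,[0.01,0,0],0],[1,[0.01,0,0],0],[1,[0.01,0,0],0],[1,[0.01,0,0],0],[1,[0.01,0,0],0],[1,[0.01,0,0],0]]}}

```text
t: 17.05
ee_pos: [0.6465, 0.2095, 0.1181]
orientation: [[1.0, 0.008, -0.001], [0.008, -1.0, -0.0], [-0.001, 0.0, -1.0]]
contact_force: [-10.7, 1.4, 1.5]
opening: -0.0002
```

10.7 N against the under-2 N lever drag means it is at its stop. I back off and check.

Emit:
{"name": "arm_command", "arguments": {"series": [[1,[0.001,0,0],0],[1,[0,0,0],0],[1,[-0.02,0,0],0],[1,[-0.04,0,0],0],[1,[-0.04,0,0],0],[1,[-0.02,0,0.03],0],[1,[0,0,0.05],0],[1,[0,0,0.05],0],[1,[-0.05,0.03,0.03],0],[1,[-0.05,0.05,0.02],0],[1,[0,0.05,0],0],[1,[0,0.05,0],0],[1,[0,0,0],0]]}}

```text
t: 18.68
ee_pos: [0.4372, 0.3838, 0.2943]
orientation: [[1.0, 0.011, 0.002], [0.011, -1.0, 0.002], [0.002, -0.002, -1.0]]
contact_force: [-0.6, -1.6, -1.2]
opening: -0.0001
```

```bash
python3 chk.py b; python3 -c "
import cv2,numpy as np
a=cv2.imread('pics/bt.png')[110:310,130:450];b=cv2.imread('pics/bs.png')[100:300,150:470]
cv2.imwrite('pics/c7.png',cv2.resize(np.vstack([a,b]),None,fx=1.5,fy=1.5,interpolation=2))"
```

```text
grip (423.0, array([ 0.5295, -0.0739,  0.144 ])) ((529.5233764648438, -73.65108489990234), (96.52737426757812, 22.645980834960938), 49.73384094238281)
r 0.17130399878578434 angle -2.2718877576661383 shank [ 0.56581901 -0.03087594] dist pad 0.0036093968134404885
ball top (56.5, array([0.6701, 0.2102, 0.116 ])) side (28.0, array([0.6716, 0.2144, 0.116 ]))
[-0.55  0.2  -0.11] [0.43690124 0.38076444 0.29374584]
```

View pics/c7.png

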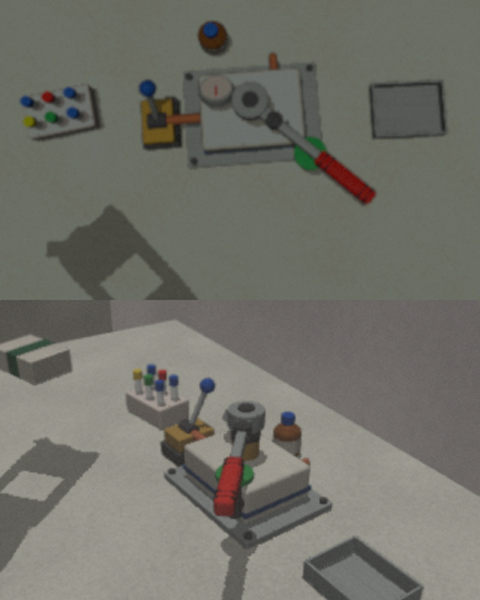

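The ball moved 76 mm in x, against 77 mm for full travel. The lever leans away at crop px (148,88), the shank crosses the pad at (310,155), the bystanders are where they were and the arm is clear.

```bash
python3 -c "
from plant import finish_job; print(finish_job())"
```

```text
the job is handed in; nothing more can be done
None
```

I tightened the nut until the wrench clicked, swung the wrench back over the green pad, then pushed the valve fully open. The job was handed in after about 19 s of robot time, and no verdict was reported.

- **Click:** I swung the wrench clockwise with the fingers loosely either side of the grip. The load rose from about 2 N of drag to about 11 N, then fell to about 9.4 N as the knuckle gave. By force, the bend was about 0.12 rad. A rough reading from the picture gave 0.16 to 0.19 rad, with scatter on both sides. The two disagree somewhat, but both are past the 0.06 rad click, and travel after seating also put it under the 0.2 rad limit.
- **Wrench on the pad:** The last check put the shank point about 4 mm from the pad centre. The handle's own direction agrees with the line from head to grip to within about 0.01 rad, so it is straight.
- **Valve:** The lever met its stop at about 11 N. The blue ball had moved 76 mm, against 77 mm for full travel.
- **Bystanders and arm:** In the last picture the rack, vial and dish look unmoved; I judged this by eye, not by measurement. The arm is clear of everything, with the force reading down to noise.

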